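Slip-test the slide shoes and sort out the gummed ones

TASK

The three slide shoes look alike, but not every liner still slides: find out which do on the tilting slip tester. Lay all three side by side on the lowered steel bed, liner down and lengthwise to the slope, wholly above the red start line, let go of them, and lift the bed by its bar right up to its stop. Leave the shoes that slid down lying at the foot of the bed, as passed, and put any shoe that stuck where it lay flat in the red tray for relining; do not shove about or knock over the paste tin, the hex bolt or the feeler gauge near them.

Things in the scene. Friction and masses are not known exactly. Their poses are not given: they have to be found in the camera images.
- shoe_1: grey cast slide shoe, teal liner underneath. Sole 76 (its x) x 38 (y) x 16 mm high; on its middle a square lug 26 x 26 mm (sides along x, y) rises from 16 to 50 mm: grip it. A flat screw head on the lug adds 1.5 mm. 0.13 kg. Origin at the centre of the underside, z up. Starts flat on the bench at a yaw of -0.8 to 0.3. With a sound liner it slips on the bed by 9 degrees of slope; with a gummed one it still holds at 25
- shoe_2: slide shoe, in looks and size exactly like shoe_1; origin at the centre of its underside.
- shoe_3: slide shoe, in looks and size exactly like shoe_1; origin at the centre of its underside
- slip_tester: inclined-plane slip tester: blue frame fixed to the bench, 214 x 155 mm, with a polished steel bed hinged on it. Origin at bench level, mid footprint; x runs level from the hinge end (near the robot) to the lifting end, y across, z up. Hinge line along y at x = -110, z = 30 mm. On its right flank (y = -85 to -101 mm, x = 20 to 55 mm) a slotted sector stands up to z = 99 mm; right of the lifting end stands a cable reel 234 mm high
- bed (a joint): slope of the steel bed in rad: 0 lowered and level, 0.35 (20 degrees) against its upper stop; it starts between 0 and 0.04. A stiff hinge: the bed stays where it is left. Lifting it by the bar with the shoes on takes about 10 to 12 N
- start_line (a point): middle of the red start line on the bed's top face; turns with the bed: x up the slope, y across, z square out. The bed reaches from x = -88 mm (foot fence, 10 mm high) to +90 mm, y = -78 to +78 mm between 5 mm side fences; scribed lines at y = -26, +26 mm make three lanes. A shoe down at the foot has its origin at x = -50 mm. The line lies 100 mm up the bed from the hinge and 8 mm above its plane
- lift_bar (a point): middle of the lifting bar: round steel bar 12 mm thick along the bed's y, 114 mm free between its two arms, 46 mm beyond the bed's upper edge and 18 mm above its top face (236 mm from the hinge line along the bed, 26 mm above it). Pinch it from above; it turns in the fingers as the bed rises
- red_tray: red plastic tray for shoes that stuck, fixed. Inside 88 mm (its x) by 108 mm (its y), floor 4 mm above the bench, walls 4 mm thick and 24 mm high, rim 2 mm outward: room for two shoes lying side by side along x, at y = -27 and +27 mm. Origin at the centre of its underside
- hex_bolt: steel bolt standing on its hexagon head (24 x 28 mm), 60 mm high, behind the shoes in front of the blue baskets; leave it standing. Origin at the centre of its underside
- paste_tin: round tin with a green lid, 79 mm across, 42 mm high, standing loose beside the left-hand shoe; leave it alone. Origin at the centre of its underside
- feeler_gauge: folded feeler gauge set, black, 62 x 72 x 15 mm, lying loose behind the shoes; leave it alone. Origin at the centre of its underside
Mind the look-alikes: they are no part of the job. What is shaped like the shoe_3 but black is not meant.

How it is judged:
By the outcome, as a careful person would: the job done as asked, in the order asked, and still so for the second after the job is handed in, with the robot touching nothing.
It also fails if it takes over 72 s, if anything falls off the work surface, if the arm or the gripper's body presses on something with over 40 N, if the wrist force passes 120 N, or if a joint passes its speed limit or range.

ROBOT

A 7-joint arm with a two-finger parallel gripper is mounted at the origin on the work surface; the furniture and walls round the work are solid. World frame = base frame: x ahead of the robot, y to its left, z up, the work surface at z = 0. Lengths are in m, angles in rad, forces in N, time in s.
With the tool pointing down it reaches from about 0.4 to 0.9 m from the base axis. Payload 5.6 kg.
Tool frame: the origin (TCP) lies midway between the tips of the shut fingers; the grasp point (between the pads) lies 19 mm behind it; z points along the fingers, y is the line along which they close (so a half turn about z gives the same grasp; the last joint's range is limited). The gripper opens to 92 mm and grips with 3 to 60 N. Pads are 20 mm wide; open, the fingers measure 128 mm over their backs; the gripper's body (75 mm by 189 mm) begins 69 mm behind the grasp point.
Start: joints at [-1.204, 0.468, -0.012, 1.603, 0.006, 1.071, -0.056], TCP at [0.259, 0.596, 0.215] pointing down, gripper open.
Joint ranges: [-2.53, 2.53], [-0.31, 2.02], [-1.57, 1.55], [0.28, 2.44], [-1.29, 4.43], [0.15, 1.84], [-2.92, 2.92]. Speed limits (rad/s): [2.57, 2.57, 3.14, 3.14, 3.14, 3.14, 3.14].

INTERFACE

Orientations are given as a 3x3 rotation matrix whose columns are the frame's x, y, z axes.
In Python, from station import env, effector, solver, viewer, workorder, search_frame, tip_of gives the robot as it stands. Calls block until the motion is done:
- env.reach(position, orientation): joint-space move of the TCP to a pose.
- env.movel(position, frame=None, rate=0.15): straight line of the TCP; frame=None keeps the orientation; rate is the mean speed in m/s.
- env.goto_joints(angles): joint-space move.
- effector.release() and effector.grasp(squeeze=None): open the fingers fully, or close them until they stop; squeeze is the grip in N (None keeps the last).
- env.pause(seconds).
- solver.inverse_kinematics(position, orientation): joint angles nearest the present ones, or None.
- env.sense(): the state.
- viewer.read_camera(name): name is "side" or "top"; returns (picture, depth): 384x512x3 uint8, red, green, blue; 384x512 float32, m along the optical axis (not along the pixel's ray), 0 where there is no reading.
- viewer.camera_info(name): a dict with "intrinsics" (3x3 intrinsics, pixels), "eye" and "rotation" of the camera in the world. Camera axes: x right, y up, looking along -z (the intrinsics and any distortion apply to the point x, -y, -z); pixel columns grow to the right and rows downward; lengths in m; the calibration is good to about 2 mm. A picture is of the moment at which its call begins. camera_info takes no time and is no camera call.
A pose or a line that the arm cannot do raises env.PlanningError and nothing moves.
- workorder.finish_job(): hands the job in; it is judged then, once.
Trained networks look in the newest picture that a camera, given by its name, has taken for a name from the list of things; names that differ only in an ending like _2 or _b are one class to them, and where a whole thing is asked for, a point or a joint stands for the part that bears it (a point fixed in the world has none). Each returns a list of dicts, best first, with "score" (0 to 1); they miss things now and then, are a little off and sometimes report something else, mostly with a low value. They report only what shows in the picture. A call takes as long as a camera call. They do not tell look-alikes from the thing itself.
- search_frame(camera, name): "at" ([x, y, z] in m, in world coordinates, good to about 4 mm: the middle of the surface that is visible of it).
- tip_of(camera, name): "at" ([x, y, z] in m, in world coordinates, good to about 4 mm: a listed point, or the origin of a listed thing).
The state is a dict: "t": time; "joint_positions": joint angles; "joint_velocities": joint speeds; "tau": joint torques, N m; "ee_pos": TCP position; "tcp_rot": TCP orientation; "wrist_force": force on the tool from outside, world axes, zero at the start; "moment": the same for the moment, N m; "gripper_width": finger opening in m; "grasp_force": force on a finger pad.
Only numpy, scipy, OpenCV 4.12 (cv2) and the standard library are available. Lean on these libraries where they do the work, as an engineer would, in place of code of your own. Each camera call takes 0.05 s, during which the arm holds its last target. There are 200 camera calls.

## Working session

There is one attempt and no reset: what is moved stays moved. The work goes in short steps, each a Python script; the robot and the scene stay as the last script left them, time stands still between calls to the robot, and variables do not carry over. Pictures are saved under pics/ and viewed, at most 10 in all, crops included, and the job is handed in when it is done.

```bash
ls; mkdir -p pics; python3 - <<'E'
from station import env, effector, solver, viewer, search_frame, tip_of
import cv2, numpy as np
s=env.sense(); print(s['t'],s['ee_pos'],s['gripper_width'],s['tcp_rot'])
for c in ("top","side"):
    im,d=viewer.read_camera(c); np.savez(f"{c}0.npz",im=im,d=d)
    cv2.imwrite(f"pics/{c}0.png",im[:,:,::-1])
    i=viewer.camera_info(c); print(c,i)
    for n in ["shoe_1","start_line","lift_bar","slip_tester","red_tray","hex_bolt","paste_tin","feeler_gauge"]:
        print(n,[(np.round(r['at'],3).tolist(),round(r['score'],2)) for r in tip_of(c,n)][:6])
E
```

```text
pics
0.0 [0.25877195 0.59563259 0.21365317] 0.09177568576806723 [[-9.17199995e-01  3.98426646e-01 -6.14092128e-04]
 [ 3.98427108e-01  9.17198523e-01 -1.64557039e-03]
 [-9.23946974e-05 -1.75398810e-03 -9.99998457e-01]]
top {'intrinsics': array([[393.88624307,   0.        , 254.58077743],
       [  0.        , 393.88624307, 188.55026387],
       [  0.        ,   0.        ,   1.        ]]), 'eye': array([0.36810084, 0.06867745, 1.26242222]), 'rotation': array([[ 0.02323376,  0.99088973, -0.13265648],
       [-0.99971861,  0.022393  , -0.00782646],
       [-0.00478458,  0.13280099,  0.99113117]])}
shoe_1 [([0.423, 0.025, -0.001], 0.61), ([0.433, -0.071, 0.002], 0.58), ([0.454, -0.219, 0.042], 0.58), ([0.509, 0.261, 0.002], 0.57), ([0.681, -0.224, -0.008], 0.49), ([0.593, 0.375, -0.004], 0.4)]
start_line [([0.456, -0.218, 0.04], 0.76)]
lift_bar [([0.59, -0.226, 0.055], 0.59)]
slip_tester [([0.463, -0.217, 0.004], 0.98)]
red_tray [([0.423, 0.134, -0.0], 0.58)]
hex_bolt [([0.596, 0.257, -0.002], 0.59)]
paste_tin []
feeler_gauge [([0.593, 0.372, -0.006], 0.7)]
side {'intrinsics': array([[379.78190608,   0.        , 254.92555441],
       [  0.        , 379.78190608, 197.21946565],
       [  0.        ,   0.        ,   1.        ]]), 'eye': array([0.49213759, 0.83446987, 0.73012718]), 'rotation': array([[-0.99827151,  0.04016097, -0.04290799],
       [-0.05874234, -0.65914658,  0.7497167 ],
       [ 0.0018267 ,  0.75094133,  0.6603664 ]])}
shoe_1 [([0.429, 0.023, -0.001], 0.81), ([0.516, 0.26, -0.001], 0.77), ([0.683, -0.221, -0.001], 0.61), ([0.427, -0.07, 0.004], 0.57)]
start_line [([0.451, -0.221, 0.038], 0.82)]
lift_bar [([0.588, -0.224, 0.064], 0.94)]
slip_tester [([0.463, -0.216, -0.001], 0.91)]
red_tray [([0.43, -0.071, 0.003], 0.67)]
hex_bolt [([0.6, 0.255, -0.005], 0.44)]
paste_tin [([0.503, 0.362, -0.003], 0.92), ([0.424, 0.024, 0.003], 0.17)]
feeler_gauge [([0.504, 0.362, -0.0], 0.18)]
```

View pics/top0.png

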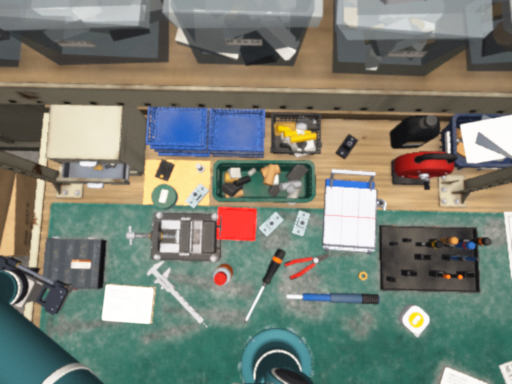

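View pics/side0.png

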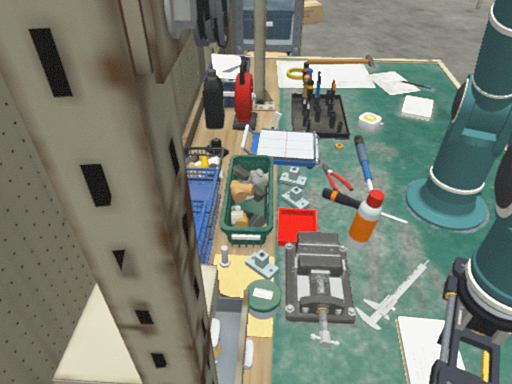

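The top picture shows three grey shoes at (197,195), (271,222) and (301,222), and the tray at (238,224). The tester is at (350,212) with its reel at about (422,168), and the bolt is at (202,167). The tin is at (164,195) and the gauge at (165,170). The only shoe look-alike is the black one at (346,146), so I choose the three grey ones and will check them in a close crop.

```bash
cat > h.py <<'E'
import numpy as np, cv2
from station import env, effector, solver, viewer, search_frame, tip_of
def cloud(c,d):
    i=viewer.camera_info(c);K=i['intrinsics'];v,u=np.mgrid[:d.shape[0],:d.shape[1]]
    p=np.stack([(u-K[0,2])/K[0,0]*d,-(v-K[1,2])/K[1,1]*d,-d],-1)
    P=p@np.array(i['rotation']).T+i['eye']; P[d<=0]=np.nan; return P
def snap(c):
    im,d=viewer.read_camera(c); return im,cloud(c,d)
def rz(y): # tool down, tool x-axis at yaw y
    c,s=np.cos(y),np.sin(y); return np.array([[c,s,0],[s,-c,0],[0,0,-1.]])
E
python3 - <<'E'
from h import *
z=np.load('top0.npz');im=z['im'];P=cloud('top',z['d'])
a=cv2.resize(im[130:290,140:400,::-1],None,fx=3,fy=3,interpolation=cv2.INTER_CUBIC);cv2.imwrite('pics/crop.png',a)
def blob(c,zl,zh,r=.05):
    m=(P[...,2]>zl)&(P[...,2]<zh)&(np.hypot(P[...,0]-c[0],P[...,1]-c[1])<r)
    g=im.astype(int); m&=(g.max(-1)-g.min(-1)<60)&(g.mean(-1)>100)
    q=P[m][:,:2]; rr=cv2.minAreaRect((q*1000).astype(np.float32)); return len(q),np.median(P[m][:,2]).round(4),q.mean(0).round(4),rr
for c in [(.512,.26),(.426,.024),(.43,-.07)]:
    print('sole',blob(c,.008,.024)); print('lug',blob(c,.035,.06))
def top(n,x0,x1,y0,y1):
    m=(P[...,0]>x0)&(P[...,0]<x1)&(P[...,1]>y0)&(P[...,1]<y1); print(n,np.nanpercentile(P[m][:,2],[1,50,90,99]).round(3))
top('bench',.36,.38,-.05,.0);top('bin',.49,.6,-.08,.16);top('vise',.34,.46,.18,.34);top('tray',.38,.47,.08,.18);top('bed',.38,.53,-.29,-.15);top('reel',.5,.65,-.45,-.3)
m=(P[...,2]>.06)&(P[...,0]>.3)&(P[...,0]<.65)&(P[...,1]>-.4)&(P[...,1]<.42)
# height grid
for x in np.arange(.64,.34,-.02):
    print(f'{x:.2f}',' '.join('%3d'%(1000*np.nanmax(np.append(P[(abs(P[...,0]-x)<.01)&(abs(P[...,1]-y)<.01)][:,2],-.009))) for y in np.arange(.4,-.42,-.02)))
# bed fit
m=(P[...,0]>.39)&(P[...,0]<.53)&(P[...,1]>-.275)&(P[...,1]<-.165)
q=P[m];A=np.c_[q[:,:2],np.ones(len(q))];print('bedfit',np.linalg.lstsq(A,q[:,2],rcond=None)[0])
hsv=cv2.cvtColor(im,cv2.COLOR_RGB2HSV);r=((hsv[...,0]<8)|(hsv[...,0]>172))&(hsv[...,1]>110)
for n,mm in(('line',r&m),('tray',r&(P[...,0]>.36)&(P[...,0]<.5)&(P[...,1]>.06)&(P[...,1]<.2))):
    q=P[mm];print(n,len(q),q.mean(0).round(4),cv2.minAreaRect((q[:,:2]*1000).astype(np.float32)))
b=(hsv[...,0]>100)&(hsv[...,0]<130)&(hsv[...,1]>120)&(P[...,0]>.3)&(P[...,0]<.6)&(P[...,1]<-.1)&(P[...,1]>-.33)&(P[...,2]<.1)
print('frame',cv2.minAreaRect((P[b][:,:2]*1000).astype(np.float32)))
E
```

```text
sole (208, np.float64(0.0157), array([0.5077, 0.2619]), ((509.26849365234375, 263.7880554199219), (38.77231979370117, 75.46398162841797), 52.83466720581055))
lug (73, np.float64(0.0496), array([0.509 , 0.2625]), ((509.311767578125, 263.3603210449219), (26.03317642211914, 25.387020111083984), 54.81328201293945))
sole (212, np.float64(0.0155), array([0.4255, 0.0254]), ((425.8152770996094, 24.842666625976562), (35.732601165771484, 74.0260009765625), 46.121341705322266))
lug (74, np.float64(0.0496), array([0.4244, 0.0244]), ((424.4981994628906, 24.28292465209961), (23.84147834777832, 26.291404724121094), 45.96137619018555))
sole (215, np.float64(0.0155), array([ 0.4285, -0.0677]), ((428.804443359375, -69.01708984375), (38.146240234375, 75.22512817382812), 73.36297607421875))
lug (73, np.float64(0.0496), array([ 0.4285, -0.0684]), ((428.7158203125, -68.61864471435547), (25.691587448120117, 24.799036026000977), 74.75473022460938))
bench [-0.005 -0.     0.003  0.005]
bin [-0.002  0.865  0.948  0.974]
vise [-0.002  0.035  0.067  0.07 ]
tray [-0.002  0.004  0.008  0.025]
bed [0.033 0.039 0.04
[... 2288 characters left out ...]
0  28  29  27  28  28  27   4  15   5   5   4   3   5  11   5   4  46  42  42  42  44  41  42  42  44  27  52  52  53  56
0.36  53  59  49  32  59  70  69  68  68  70  71  19   3   4   5   2   5   4   3   6   5   4   7   7   5   4   5  51  50  51  50  52  52  53  50  47  29  55  55   9  10
bedfit [ 0.00994268 -0.00088326  0.03383426]
line 0 [nan nan nan] ((0.0, 0.0), (0.0, 0.0), 0.0)
tray 1298 [0.423  0.1341 0.0084] ((423.98297119140625, 133.9099884033203), (124.25125885009766, 106.71505737304688), 88.35958099365234)
frame ((555.8319091796875, -221.95068359375), (150.46127319335938, 20.50638198852539), 86.76527404785156)<stdin>:22: RuntimeWarning: Mean of empty slice.
  ret = um.true_divide(
```

View pics/crop.png

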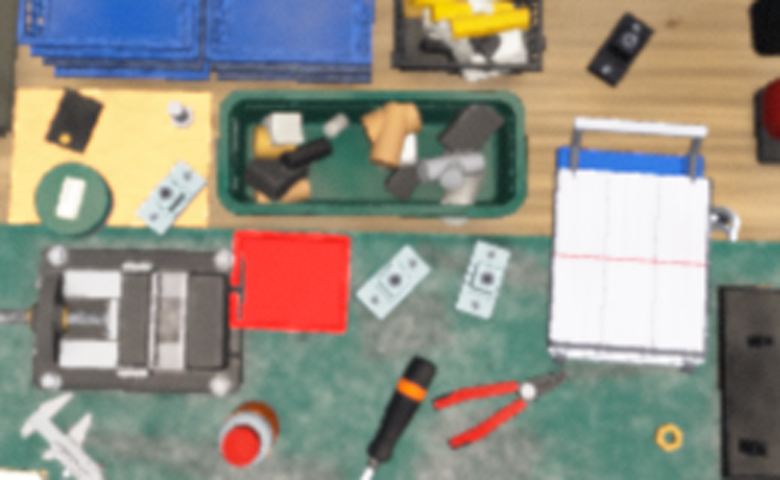

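The crop confirms it: three grey shoes, each with a square lug, at crop pixels (172,198), (395,282) and (483,280). The black look-alike at (620,48) stays out of it. Next I refine the poses and check the IK and the clearances.

```bash
cat > m.py <<'E'
from h import *
D={}
for c in('top','side'):
    z=np.load(c+'0.npz');D[c]=(z['im'],cloud(c,z['d']))
sh=[(.509,.263),(.425,.0245),(.4288,-.0688)]
for c,(im,P) in D.items():
    hsv=cv2.cvtColor(im,cv2.COLOR_RGB2HSV)
    for s in sh:
        m=(P[...,2]>.0455)&(P[...,2]<.056)&(np.hypot(P[...,0]-s[0],P[...,1]-s[1])<.024)
        ctr=P[m]; r=cv2.minAreaRect((ctr[:,:2]*1000).astype(np.float32))
        print(c,'lug',m.sum(),ctr.mean(0).round(4),np.round(r[0],1),np.round(r[1],1),round(r[2],1))
    bed=(P[...,0]>.36)&(P[...,0]<.54)&(P[...,1]>-.295)&(P[...,1]<-.145)&(P[...,2]>.03)&(P[...,2]<.05)
    i3=im.astype(int);red=bed&(i3[...,0]-i3[...,1]>22)&(abs(P[...,0]-.453)<.02)
    q=P[red];f=np.polyfit(q[:,1],q[:,0],1);print(c,'line',len(q),'x at y=-.22',np.polyval(f,-.22).round(4),'yaw',-f[0],'y',q[:,1].min(),q[:,1].max(),'z',np.median(q[:,2]))
    inn=bed&(P[...,1]>-.28)&(P[...,1]<-.16)&(P[...,0]>.385)&(P[...,0]<.525);q=P[inn]
    print(c,'bedfit',np.linalg.lstsq(np.c_[q[:,0]-.453,q[:,1]+.22,np.ones(len(q))],q[:,2],rcond=None)[0].round(4))
    b=(P[...,0]>.57)&(P[...,0]<.615)&(P[...,1]>-.272)&(P[...,1]<-.175)&(P[...,2]>.052)&(P[...,2]<.08)
    q=P[b];f=np.polyfit(q[:,1],q[:,0],1);print(c,'bar',len(q),np.polyval(f,-.22).round(4),'yaw',-f[0],'z',np.percentile(q[:,2],[50,90]))
    bl=(hsv[...,0]>100)&(hsv[...,0]<130)&(hsv[...,1]>100)&(P[...,0]>.53)&(P[...,0]<.575)&(P[...,1]<-.1)&(P[...,1]>-.33)&(P[...,2]<.06)
    print(c,'frame y',np.percentile(P[bl][:,1],[1,99]).round(4)); 
    i3r=(i3[...,0]-i3[...,1]>60)&(P[...,0]>.36)&(P[...,0]<.5)&(P[...,1]>.06)&(P[...,1]<.2)&(P[...,2]>-.01)&(P[...,2]<.03)
    q=P[i3r];print(c,'tray',np.percentile(q,[1,99],axis=0).round(3).tolist(), cv2.minAreaRect((q[q[:,2]>.019][:,:2]*1000).astype(np.float32)))
    # obstacles taller 25 mm near shoe 1, in shoe frame
    yaw=-.65;R=np.array([[np.cos(yaw),-np.sin(yaw)],[np.sin(yaw),np.cos(yaw)]])
    q=P[(P[...,2]>.018)&(P[...,2]<.12)];l=(q[:,:2]-sh[0])@R
    for ax in(0,1):
        for sg in(1,-1):
            k=(abs(l[:,1-ax])<.016)&(sg*l[:,ax]>.04)&(sg*l[:,ax]<.12)
            print(c,'obst axis',ax,sg, np.sort(sg*l[k,ax])[:3].round(3))
    for k,s in enumerate(sh[1:]):
        yaw=(-.766,-.28)[k];R=np.array([[np.cos(yaw),-np.sin(yaw)],[np.sin(yaw),np.cos(yaw)]]);l=(q[:,:2]-s)@R
        for sg in(1,-1):
            kk=(abs(l[:,1])<.016)&(sg*l[:,0]>.041)&(sg*l[:,0]<.12);print(c,'shoe',k+2,sg,np.sort(sg*l[kk,0])[:3].round(3))
for n,p in [('s1',(*sh[0],.02)),('s1h',(*sh[0],.16)),('s2',(*sh[1],.02)),('s3',(*sh[2],.02)),('bed',(.5,-.22,.06)),('bedh',(.5,-.22,.2)),('bar',(.589,-.222,.04)),('tray',(.424,.134,.03)),('t_h',(.424,.134,.16))]:
    for y in (1.57,-1.57):
        a={'s1':-.65,'s1h':-.65,'s2':-.766,'s3':-.28}.get(n,-.02)
        q=solver.inverse_kinematics(np.array(p),rz(y+a));print(n,y,None if q is None else np.round(q,2))
E
python3 m.py
```

```text
top lug 66 [0.5092 0.2633 0.0499] [509.6 263.6] [25.3 25.4] 55.3
top lug 62 [0.425  0.024  0.0501] [425.   23.8] [23.8 24.3] 46.2
top lug 64 [ 0.4287 -0.069   0.0498] [428.9 -68.7] [25.8 24.3] 74.2
top line 50 x at y=-.22 0.4523 yaw -0.045069023810887 y -0.29355626686577035 -0.14920601967238084 z 0.03876276735561246
top bedfit [0.0105 0.0011 0.0385]
top bar 118 0.5873 yaw -0.03606862987253731 z [0.06211343 0.06569754]
top frame y [-0.2956 -0.1478]
top tray [[0.372, 0.072, -0.003], [0.476, 0.193, 0.028]] ((423.03955078125, 134.01881408691406), (121.05094909667969, 101.03254699707031), 88.62702941894531)
top obst axis 0 1 [0.068 0.071 0.073]
top obst axis 0 -1 [0.065 0.069 0.084]
top obst axis 1 1 []
top obst axis 1 -1 [0.078 0.08  0.08 ]
top shoe 2 1 [0.075 0.077 0.078]
top shoe 2 -1 [0.061 0.063 0.066]
top shoe 3 1 [0.06  0.06  0.061]
top shoe 3 -1 []
side lug 106 [0.5099 0.2658 0.0502] [510.  264.3] [25.8 25.2] 51.1
side lug 68 [0.4263 0.028  0.0501] [425.9  25.2] [26.9 25.7] 42.3
side lug 54 [ 0.4298 -0.0655  0.0505] [429.5 -68.7] [27.  24.9] 64.0
side line 26 x at y=-.22 0.4525 ya
[... 909 characters left out ...]
52]
s2 -1.57 [-0.15  0.44  0.02  2.26 -0.02  0.44  2.26]
s3 1.57 [-0.29  0.48  0.44  2.26 -0.44  0.48  0.22]
s3 -1.57 [ 0.26  0.46 -0.21  2.23  0.21  0.47  2.75]
bed 1.57 [-0.33  0.69  0.91  2.01 -0.75  0.82  1.  ]
bed -1.57 [-0.53  1.02  1.34  2.02 -1.14  1.15 -1.83]
bedh 1.57 [-0.36  0.41  0.91  1.92 -0.38  1.    0.7 ]
bedh -1.57 [-0.6   0.67  1.36  1.93 -0.72  1.16 -2.12]
bar 1.57 [-0.16  0.73  0.65  1.8  -0.59  0.81  0.77]
bar -1.57 [-0.49  1.16  1.33  1.82 -1.22  1.26 -1.94]
tray 1.57 [-0.66  0.45  0.32  2.23 -0.3   0.5  -0.12]
tray -1.57 [-0.18  0.46 -0.24  2.2   0.21  0.51  2.54]
t_h 1.57 [-0.76  0.2   0.43  2.16 -0.11  0.81 -0.29]
t_h -1.57 [-0.28  0.2  -0.11  2.13  0.03  0.81  2.71]
```

```bash
cat >> h.py <<'E'
L=np.array([.4525,-.2215]); YT=-.042; PI=np.pi
def bedxy(x,y):
    c,s=np.cos(YT),np.sin(YT); return L+[c*x-s*y,s*x+c*y]
def P3(xy,z): return np.array([xy[0],xy[1],z])
def pick(xy,yaw_tool,z,hi=.16,squeeze=30):
    R=rz(yaw_tool); env.reach(P3(xy,hi),R); env.movel(P3(xy,z),R,rate=.2); effector.grasp(squeeze)
    s=env.sense(); print('t',s['t'],'w',s['gripper_width'],'f',s['grasp_force'],s['ee_pos'])
    env.movel(P3(xy,hi),R,rate=.25)
def place(xy,yaw_tool,z,hi=.18,rel=True):
    R=rz(yaw_tool); env.reach(P3(xy,hi),R); 
    s=env.sense(); print('t',s['t'],'w',s['gripper_width'])
    env.movel(P3(xy,z),R,rate=.18)
    s=env.sense(); print('placed',s['ee_pos'],s['wrist_force'],'w',s['gripper_width'])
    effector.release(); env.movel(P3(xy,hi),R,rate=.25); print('t',env.sense()['t'])
E
python3 - <<'E'
from h import *
for a in (2.50,-.64):
    for p in (.02,.16): 
        q=solver.inverse_kinematics(np.array([.5098,.2638,p]),rz(a)); print(a,p,None if q is None else np.round(q,2))
for a in (PI+YT,YT):
    q=solver.inverse_kinematics(P3(bedxy(.047,0),.06),rz(a)); print(a,None if q is None else np.round(q,2))
s=np.array([np.cos(.93),np.sin(.93)])*.004
pick(np.array([.5098,.2638])+s,2.50,.021)
print(env.sense()['wrist_force'],env.sense()['gripper_width'])
E
```

```text
2.5 0.02 [-0.62  0.61  0.11  1.92 -0.11  0.62  0.49]
2.5 0.16 [-0.66  0.4   0.16  1.85 -0.08  0.89  0.46]
-0.64 0.02 [-1.39  1.16  1.33  1.96 -1.26  1.21 -1.74]
-0.64 0.16 [-1.43  0.82  1.35  1.9  -0.87  1.19 -1.97]
3.0995926535897933 [ 0.05  0.53  0.39  1.99 -0.31  0.68  2.17]
-0.042 [-0.38  0.74  1.01  2.01 -0.84  0.87 -0.51]
t 4.3 w 0.025873057174666113 f 29.940607845783234 [0.51209725 0.26675558 0.02083376]
[-0.25654293 -0.6885593  -1.72448163] 0.02567626251496215
```

```bash
python3 - <<'E'
from h import *
place(bedxy(.047,0),PI+YT,.0612)
# press bar down with shut fingers
effector.grasp(20)
bx=bedxy(.136,0); R=rz(PI+YT)
env.movel(P3(bx,.09),R,rate=.25)
for z in np.arange(.072,.050,-.003):
    env.movel(P3(bx,z),R,rate=.08); f=env.sense(); print(round(z,4),f['ee_pos'].round(4),f['wrist_force'].round(1))
    if abs(f['wrist_force'][2])>18: break
print(env.sense()['t'])
env.movel(P3(bx,.12),R,rate=.25); effector.release()
im,P=snap('top'); cv2.imwrite('pics/a.png',cv2.resize(im[130:290,180:400,::-1],None,fx=3,fy=3)); np.save('Pa.npy',P)
for n,(x0,x1,y0,y1) in {'lo':(-.08,-.01,-.07,.07),'hi':(.06,.085,-.07,-.03)}.items():
    c,s=np.cos(YT),np.sin(YT);d=P[...,:2]-L;l=np.stack([c*d[...,0]+s*d[...,1],-s*d[...,0]+c*d[...,1]],-1)
    m=(l[...,0]>x0)&(l[...,0]<x1)&(l[...,1]>y0)&(l[...,1]<y1)&(P[...,2]<.06);print(n,m.sum(),np.median(P[m][:,2]))
print(env.sense()['t'])
E
```

```text
t 6.7917 w 0.025827034340171175
placed [ 0.50015    -0.22352113  0.06170494] [ 0.36701509  0.85245751 -0.55802751] w 0.025445875052706964
t 9.2833
0.072 [ 0.5878 -0.2272  0.0719] [-0.4 -0.2  0.6]
0.069 [ 0.5884 -0.2272  0.0691] [ 0.1  0.3 -0.5]
0.066 [ 0.5882 -0.2271  0.0658] [-0.1 -0.5  0.1]
0.063 [ 0.5882 -0.2271  0.0627] [-0.2 -0.3  0.2]
0.06 [ 0.5887 -0.2273  0.0609] [-1.9  0.2  6.1]
0.057 [ 0.589  -0.2274  0.0593] [-3.8  2.4 14.5]
0.054 [ 0.5893 -0.2274  0.0578] [-7.9  2.4 24.8]
13.1667
lo 539 0.03712259580987576
hi 11 0.0365941528239655
15.0083
```

View pics/a.png

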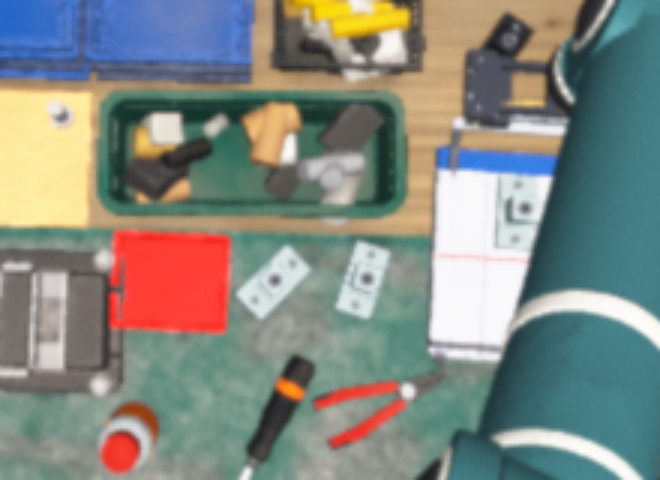

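The crop shows shoe 1 lying square in the middle lane at about (520,212), above the red line at row 257. Pressing the bar seated the bed. Next I fetch the other two.

```bash
python3 - <<'E'
from h import *
env.movel(P3(bedxy(.136,0),.17),None,rate=.25)
u=lambda a,d: d*np.array([np.cos(a),np.sin(a)])
a=-.773
pick(np.array([.4255,.0244])+u(a,.003),a+PI/2,.029)
place(bedxy(.047,.052),YT+PI/2,.0685)
a=-.283
pick(np.array([.429,-.0687])+u(a,-.012),a+PI/2,.021)
place(bedxy(.047,-.052),YT+PI/2,.0605)
im,P=snap('side'); cv2.imwrite('pics/b.png',cv2.resize(im[110:290,190:400,::-1],None,fx=3,fy=3))
print(solver.inverse_kinematics(P3(bedxy(.136,0),.037),rz(YT+PI/2)))
E
```

```text
t 19.4667 w 0.025695887862824365 f 29.999864101409912 [0.42756286 0.02231013 0.02895586]
t 21.25 w 0.025501636520288713
placed [ 0.50187968 -0.17120841  0.06860157] [ 0.60947636 -0.21887765 -1.0657006 ] w 0.0255731691551553
t 23.675
t 26.1333 w 0.02594285636637946 f 30.00007599592209 [ 0.41750284 -0.06537443  0.02098371]
t 27.7417 w 0.02560100597294754
placed [ 0.49773512 -0.27498225  0.06088   ] [-0.08253936 -0.42699554 -1.43093188] w 0.02600524404883139
t 30.2417
[-0.15075376  0.74211092  0.65506575  1.79590967 -0.60234188  0.81351477
  0.763725  ]
```

View pics/b.png

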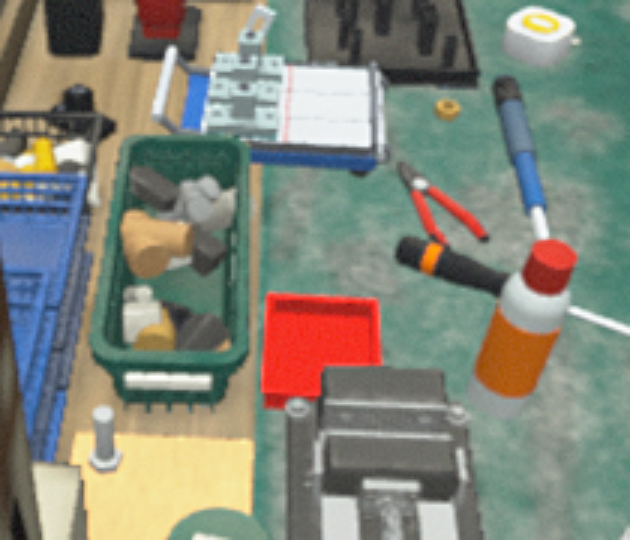

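All three shoes lie in a row at about (245,95), above the red line at column 285. Nothing else has been disturbed. Now I lift the bed.

```bash
python3 - <<'E'
from h import *
R=rz(YT+PI/2)
def bar(t):
    c,s=np.cos(t),np.sin(t); return P3(bedxy(-.1+.236*c-.026*s,0),.030+.236*s+.026*c-.019)
b=bar(0); env.reach(b+[0,0,.10],R); env.movel(b,R,rate=.15); effector.grasp(50)
s=env.sense(); print(s['t'],s['gripper_width'],s['wrist_force'].round(1))
for t in [.06,.12,.18,.24,.29,.32,.335,.345,.352,.359,.366,.373]:
    env.movel(bar(t),R,rate=.08); s=env.sense(); print(t,s['ee_pos'].round(4),(s['ee_pos']-bar(t)).round(4),s['wrist_force'].round(1),round(s['gripper_width'],4))
    if s['wrist_force'][2]<-30: break
env.pause(.3); print(env.sense()['t'])
im,P=snap('side'); cv2.imwrite('pics/c.png',cv2.resize(im[90:210,210:350,::-1],None,fx=4,fy=4))
im,P=snap('top'); cv2.imwrite('pics/d.png',cv2.resize(im[140:280,290:410,::-1],None,fx=4,fy=4))
E
```

```text
32.8417 0.010442281158654245 [ 4.4 -0.5 -3.9]
0.06 [ 0.5873 -0.2272  0.0518] [ 0.0009 -0.0001  0.0007] [2.6 0.2 2.6] 0.0103
0.12 [ 0.5846 -0.227   0.0657] [ 0.001  -0.      0.0006] [ 4.6 -0.3  3.5] 0.0105
0.18 [ 0.581  -0.2268  0.0795] [0.0011 0.     0.0006] [4.6 0.8 3.7] 0.0106
0.24 [ 0.5767 -0.2267  0.0931] [ 0.0012 -0.      0.0007] [5.3 0.3 4.2] 0.0105
0.29 [ 0.5724 -0.2265  0.1042] [ 0.0013 -0.      0.0008] [5.8 1.  4.7] 0.0104
0.32 [ 0.5698 -0.2264  0.1105] [ 0.0015 -0.      0.0006] [6.  0.6 2. ] 0.0102
0.335 [ 0.5685 -0.2263  0.1134] [ 0.0018 -0.      0.0002] [ 6.8 -0.2  0.3] 0.0105
0.345 [ 0.5676 -0.2263  0.1153] [ 0.0019 -0.     -0.    ] [ 8.7 -1.3 -2.8] 0.0106
0.352 [ 0.567  -0.2262  0.1166] [ 0.002  -0.     -0.0002] [ 9.1 -1.2 -3.6] 0.0106
0.359 [ 0.5663 -0.2262  0.1181] [ 0.0021 -0.     -0.0001] [ 9.4 -2.2 -3.4] 0.0106
0.366 [ 0.5657 -0.2262  0.1194] [ 0.0022 -0.     -0.0003] [10.9 -1.9 -6.2] 0.0109
0.373 [ 0.5653 -0.2262  0.1204] [ 0.0026 -0.     -0.0008] [ 13.3  -2.4 -10.8] 0.0103
36.4917
```

View pics/c.png

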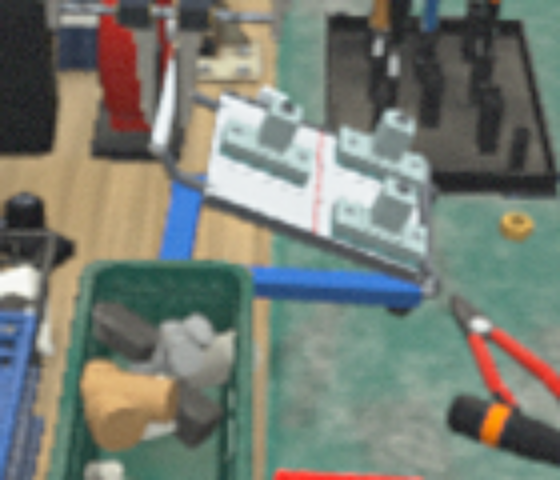

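The side crop shows the middle shoe at (270,140) still above the line, so it stuck. The outer two, at (385,145) and (380,220), slid to the foot. I'll push a little more to confirm the stop, then measure the slope.

```bash
python3 - <<'E'
from h import *
R=rz(YT+PI/2)
def bar(t):
    c,s=np.cos(t),np.sin(t); return P3(bedxy(-.1+.236*c-.026*s,0),.030+.236*s+.026*c-.019)
for t in [.382,.392,.402,.412]:
    env.movel(bar(t),R,rate=.1); s=env.sense(); print(t,s['ee_pos'].round(4),(s['ee_pos']-bar(t)).round(4),s['wrist_force'].round(1))
    if s['wrist_force'][2]<-28: break
im,P=snap('side')
d=P[...,:2]-L;c,s=np.cos(YT),np.sin(YT);lx=c*d[...,0]+s*d[...,1];ly=-s*d[...,0]+c*d[...,1]
pz=.038+.36*(lx+.1)-.008
m=(ly>.033)&(ly<.07)&(lx>.0)&(lx<.07)&(abs(P[...,2]-.03-.36*(lx+.1)-.008)<.02)
q=np.c_[lx[m],P[m][:,2]];f=np.polyfit(q[:,0],q[:,1],1);print('slope',len(q),np.arctan(f[0]),f)
# middle shoe lug top in bed frame
t=.35;xr=lx+.1;zr=P[...,2]-.03;bx=np.cos(t)*xr+np.sin(t)*zr-.1;bz=-np.sin(t)*xr+np.cos(t)*zr-.008
for nm,y0 in(('mid',0),('left',.052),('right',-.052)):
    k=(bz>.045)&(bz<.06)&(abs(ly-y0)<.03)&(bx>-.09)&(bx<.09);print(nm,k.sum(),bx[k].mean(),ly[k].mean(),bz[k].mean())
b=(bz>.03-.02)&(bz<.03)&(bx>.12)&(bx<.15)&(abs(ly)<.05);print('bar',bx[b].mean() if b.any() else None, np.percentile(bz[b],[50,90]) if b.any() else None)
print(env.sense()['t'])
E
```

```text
0.382 [ 0.5647 -0.2261  0.1216] [ 0.003  -0.     -0.0015] [ 16.3  -3.9 -16.1]
0.392 [ 0.5641 -0.2261  0.1229] [ 0.0035 -0.     -0.0023] [ 20.1  -5.5 -22.9]
0.402 [ 0.5635 -0.2261  0.1241] [ 0.0041 -0.0001 -0.0031] [ 23.9  -6.3 -31.9]
slope 147 0.3730989182036976 [0.39143258 0.07826687]
mid 51 0.04923115968769176 0.00638233149432594 0.0520800937599041
left 47 -0.04832362919036477 0.05795572918207007 0.05067736507812628
right 42 -0.049373552658519324 -0.04640497261700183 0.05079310539534779
bar 0.13667236600569282 [0.02741864 0.02957991]
37.3917
```

The force rises against a firm stop and the slope reads about 0.35 to 0.37, so the test is done. The lug grip has to be across the slope so that the fingers clear the vise and the bin at the tray. I let go of the bar and fetch the stuck middle shoe with the tool tilted square to the bed.

```bash
python3 - <<'E'
from h import *
effector.release(); s=env.sense(); env.movel(s['ee_pos']+[0,0,.10],None,rate=.2)
th=.355;c,s=np.cos(th),np.sin(th)
Rt=np.array([[np.cos(YT),-np.sin(YT),0],[np.sin(YT),np.cos(YT),0],[0,0,1]])
Ry=np.array([[c,0,-s],[0,1,0],[s,0,c]])
Rg=Rt@Ry@rz(PI)
def bp(x,z):
    hx,hz=x+.1,z+.008; return P3(bedxy(-.1+c*hx-s*hz,0),.03+s*hx+c*hz)
for z in (.026,.12): print(solver.inverse_kinematics(bp(.047,z),Rg))
env.reach(bp(.047,.12),Rg); env.movel(bp(.047,.026),Rg,rate=.12)
e=env.sense();print('pre',e['wrist_force'].round(1)); effector.grasp(30)
e=env.sense(); print(e['t'],e['gripper_width'],e['grasp_force'],e['wrist_force'].round(1),e['ee_pos']-bp(.047,.026))
env.movel(bp(.047,.12),Rg,rate=.2)
im,P=snap('side'); cv2.imwrite('pics/e.png',cv2.resize(im[60:240,190:400,::-1],None,fx=3,fy=3)); e=env.sense();print(e['t'],e['gripper_width'])
E
```

```text
[ 0.31849522  0.28319024  0.16143112  2.24020163 -0.58142804  0.34814896
  2.51725043]
[-0.11201483  0.06301104  0.64104095  2.25133411 -0.38483239  0.55424036
  2.35047345]
pre [ 0.  -0.4 -1. ]
42.7583 0.025428826296851365 29.90692287683487 [0.5 0.1 0.3] [-4.38517219e-05 -2.71101343e-05 -5.60097067e-05]
43.425 0.025556892569871918
```

View pics/e.png

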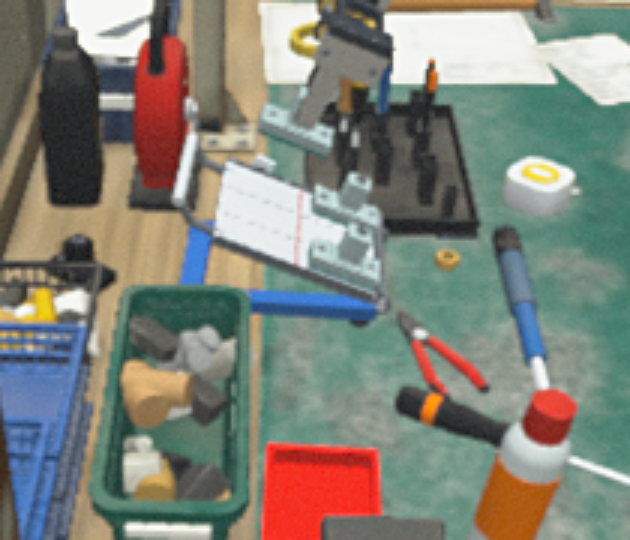

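The stuck shoe hangs in the gripper at (300,120). The two that slid lie at the foot, at (345,195) and (350,255), and the bed is still up. Next is the tray.

```bash
python3 - <<'E'
from h import *
place(np.array([.4229,.1075]),PI-.022,.0312,hi=.17)
im,P=snap('side'); cv2.imwrite('pics/f.png',cv2.resize(im[110:330,190:400,::-1],None,fx=2.7,fy=2.7))
d=P[...,:2]-[.4235,.1345]
m=(abs(d[...,0])<.05)&(abs(d[...,1])<.06)&(P[...,2]>.045)&(P[...,2]<.07);print(m.sum(),P[m].mean(0))
print(env.sense()['t'])
E
```

```text
t 44.675 w 0.026083471346222645
placed [0.42335043 0.10689793 0.03128232] [-0.26746455  0.29943127 -0.10317396] w 0.025709604746234183
t 47.3667
89 [0.42554994 0.11224954 0.05337351]
47.4167
```

View pics/f.png

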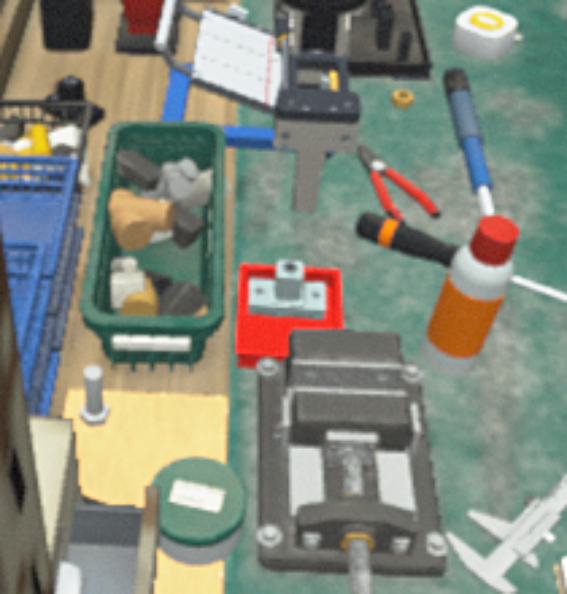

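The stuck shoe lies flat in the tray at (288,295), and the bolt at (93,395) and the tin at (200,500) are undisturbed. The gripper is clear of everything, so I hand in.

```bash
python3 -c "
from station import workorder; print(workorder.finish_job())"
```

```text
the job is handed in; nothing more can be done
None
```

I handed the job in at about 47 s: with the bed lifted to its stop, two shoes slid down and lie at the foot as passed, the middle-lane shoe stuck and now lies flat in the red tray, and neither the bolt, the tin nor the gauge was touched.

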